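Check the paint caps and put the tray away

TASK

Some of the three paint bottles in the pull-out tray have loose screw caps: find them by tugging each cap round, and screw every loose one clockwise fully home while the tray is still out. Then slide the tray all the way into the rack with the bottles standing upright in it, and leave the other things on the table and rack where they are.

Things in the scene. Friction and masses are not known exactly. Their poses are not given: they have to be found in the camera images.
- cap_a (a point): centre of the screw cap of paint bottle a: round, ribbed, black, 44 mm diameter, 24 mm high (this point is half-way up it, 110 mm above the table); it turns with the cap, its x and y directions are arbitrary. Clockwise from above tightens. A loose cap is 0.5 to 1.3 rad short of its firm stop and turns against 0.08 N m; a tight cap is at the stop. 0.4 N m at the stop is ample
- jar_a (a point): centre of the square white body of paint bottle a: 56 x 56 mm, 70 mm high (this point is half-way up it, 63 mm below the cap's centre). Above the body is a 34 mm neck; the cap's lower edge is 16 mm above the body's shoulder. x and y are not along the faces; z is up
- bottle_a: paint bottle a as a whole, 110 mm tall, about 0.28 kg; origin at its foot. The three are identical, in any order; loose and tight caps look alike and sit equally high. They stand loose in the tray's three square pockets (59 mm wide, walls 40 mm high, in a row 86 mm apart), which keep them from turning with the cap
- cap_b (a point): centre of the screw cap of paint bottle b: round, ribbed, black, 44 mm diameter, 24 mm high (this point is half-way up it, 110 mm above the table); it turns with the cap, its x and y directions are arbitrary. Clockwise from above tightens. A loose cap is 0.5 to 1.3 rad short of its firm stop and turns against 0.08 N m; a tight cap is at the stop. 0.4 N m at the stop is ample
- jar_b (a point): centre of the square white body of paint bottle b: 56 x 56 mm, 70 mm high (this point is half-way up it, 63 mm below the cap's centre). Above the body is a 34 mm neck; the cap's lower edge is 16 mm above the body's shoulder. x and y are not along the faces; z is up
- bottle_b: paint bottle b as a whole, 110 mm tall, about 0.28 kg; origin at its foot. The three are identical, in any order; loose and tight caps look alike and sit equally high. They stand loose in the tray's three square pockets (59 mm wide, walls 40 mm high, in a row 86 mm apart), which keep them from turning with the cap
- cap_c (a point): centre of the screw cap of paint bottle c: round, ribbed, black, 44 mm diameter, 24 mm high (this point is half-way up it, 110 mm above the table); it turns with the cap, its x and y directions are arbitrary. Clockwise from above tightens. A loose cap is 0.5 to 1.3 rad short of its firm stop and turns against 0.08 N m; a tight cap is at the stop. 0.4 N m at the stop is ample
- jar_c (a point): centre of the square white body of paint bottle c: 56 x 56 mm, 70 mm high (this point is half-way up it, 63 mm below the cap's centre). Above the body is a 34 mm neck; the cap's lower edge is 16 mm above the body's shoulder. x and y are not along the faces; z is up
- bottle_c: paint bottle c as a whole, 110 mm tall, about 0.28 kg; origin at its foot. The three are identical, in any order; loose and tight caps look alike and sit equally high. They stand loose in the tray's three square pockets (59 mm wide, walls 40 mm high, in a row 86 mm apart), which keep them from turning with the cap
- handle (a point): middle of the tray's handle: a level round steel bar, 12 mm thick, 100 mm long, 51 mm above the table, 66 mm out from the tray's long wall, 100 mm from the line of the bottles' centres. Its x axis runs along the bar and the row of bottles (the middle bottle is opposite it), y points from the handle to the bottles and on into the rack: the way the tray slides in; z up
- tray (a joint): how far the plywood tray is slid into the rack, m: 0 pulled out, 0.115 fully home at its stop. It slides against about 3 N of friction and stays where it is left; the handle stays outside the rack
- rack: low dark wooden rack fixed to the table; origin on the table under the middle of the pulled-out tray; x along the row of bottles, y into the rack. Its open face is 82 mm from the line of the bottles' centres when the tray is out; its roof is 170 mm above the table, 330 mm long, 155 mm deep. The tray with the bottles fits under it
- brush_pot: bystander: white pot of brushes, 76 mm diameter, 200 mm tall; origin at its foot
- tape_roll: bystander: roll of paper tape lying flat, 96 mm diameter, 24 mm high; origin at its foot
- spray_can: bystander: spray can, 52 mm diameter, 160 mm tall; origin at its foot
- sanding_block: bystander: cork sanding block on the rack's roof, 70 x 100 x 28 mm; origin at its foot
- palette_knife: bystander: palette knife lying flat, 200 mm long; origin at its foot
- water_cup: bystander: clear cup, 72 mm diameter, 80 mm tall; origin at its foot
- tin_dish: bystander: metal dish on the rack's roof, 90 mm diameter, 30 mm high; origin at its foot

How it is judged (in metres and radians):
On the way:
1. all three caps are screwed fully home while the tray is still out (slid in less than 30 mm) (angle between the x axis of cap_a and the x axis of jar_a, either way round below 0.14 rad and angle between the x axis of cap_b and the x axis of jar_b, either way round below 0.14 rad and angle between the x axis of cap_c and the x axis of jar_c, either way round below 0.14 rad and value of joint tray below 0.03 m), for 0.2 s.
At the end, for the whole second after the job is handed in: every cap within 0.14 rad of its stop (there the x axes of its cap and jar sites are parallel); tray at least 108 mm in (home is 115); bottles at rest, upright within 0.08 rad, seated in the tray: jar centre 10 mm below to 4 mm above the handle's height, within 150 mm of it horizontally (angle between the x axis of cap_a and the x axis of jar_a, either way round below 0.14 rad and angle between the x axis of cap_b and the x axis of jar_b, either way round below 0.14 rad and angle between the x axis of cap_c and the x axis of jar_c, either way round below 0.14 rad and value of joint tray above 0.108 m and angle between each of jar_a, jar_b, jar_c's own z axis and vertical below 0.08 rad and z of jar_a in the frame of handle between -0.01 and 0.004 m and horizontal distance between each of jar_a, jar_b, jar_c and handle below 0.15 m and linear speed of each of bottle_a, bottle_b, bottle_c below 0.02 m/s and z of jar_b in the frame of handle between -0.01 and 0.004 m and z of jar_c in the frame of handle between -0.01 and 0.004 m); the robot touches nothing.
It fails at once if a bystander is moved more than 40 mm (distance of any of brush_pot, tape_roll, spray_can, sanding_block, palette_knife, water_cup, tin_dish from where it was at the start of the episode above 0.04 m).
It also fails if it takes over 67 s, if anything falls off the work surface, if the arm or the gripper's body presses on something with over 40 N, if the wrist force passes 120 N, or if a joint passes its speed limit or range.

ROBOT

A 7-joint arm with a two-finger parallel gripper is mounted at the origin on the work surface. World frame = base frame: x ahead of the robot, y to its left, z up, the work surface at z = 0. Lengths are in mm, angles in rad, forces in N, time in s.
With the tool pointing down it reaches from about 425 to 875 mm from the base axis. Payload 4.7 kg.
Tool frame: the origin (TCP) lies at the very end of the fingers, on their centre line; the grasp point (between the pads) lies 19 mm behind it; z points along the fingers, y is the line along which they close (so a half turn about z gives the same grasp; the last joint's range is limited). The gripper opens to 85 mm and grips with 20 to 120 N. Pads are 22 mm wide; open, the fingers measure 114 mm over their backs; the gripper's body (76 mm by 85 mm) begins 54 mm behind the grasp point. The pads swing forward as they close: fully open they stand 13 mm farther back than shut.
Start: joints at [-1.178, 0.321, -0.07, 1.45, 0.023, 1.371, -0.057], TCP at [240.401, 603.93, 231.349] pointing down, gripper open.
Joint ranges: [-2.86, 2.86], [-0.3, 2.09], [-1.38, 1.24], [0.06, 2.45], [-1.56, 4.7], [0.09, 2.05], [-2.69, 2.69]. Speed limits (rad/s): [2.57, 2.57, 3.14, 3.14, 3.14, 3.14, 3.14].

INTERFACE

Orientations are given as a unit quaternion [x, y, z, w].
In Python, from workcell import bot gives the robot as it stands. The module is installed in compiled form; this text tells all that it offers.
- The arm moves only by the tool play_rows, never from a script. Its argument "steps" is text: rows parted by semicolons, each of 7 numbers parted by spaces: the shift along the tool's x, y, z in m, then the turn, a rotation vector about the tool's x, y, z in rad, then the opening, from -1 (shut) to 1 (fully open). A call has 1 to 12 rows; each row shifts and turns the commanded pose from where the row before left it, along the tool's axes as they then stand; what a row does not reach is not made up. A row lasts 1/8 s, in which the tool goes at most 62.5 mm and 10.7 degrees, less where a joint would pass 70% of its speed; a pose out of reach is approached as far as the arm can. A call with a gripper value outside its range is refused whole. The fingers move at their own pace and stop on an object; "newtons" is the grip in N (left out, the last holds). Time passes only in rows, so rows that do not move let the fingers close. It gives the time, the measured TCP pose, the force, the opening and the grip force at its end, in the units of the state.
- bot.get_obs(): the state, without advancing time (a new reading comes with each control period).
- bot.get_image(name): name is "scene" or "top"; returns the picture (420x560x3 uint8, red, green, blue); there is no depth.
- bot.camera_model(name): a dict with "intrinsics" (3x3 intrinsics, pixels), "dist" ([k1, k2, p1, p2, k3] as OpenCV has them; the pictures are not rectified), "R" (3x3) and "t" (3): a world point X has camera coordinates R X + t. Camera axes: x right, y down, z forward; pixel columns grow to the right and rows downward; lengths in mm; the calibration is good to about 2 mm. A picture is of the moment at which its call begins. camera_model takes no time and is no camera call.
- bot.hand_in(): hands the job in; it is judged then, once.
The state is a dict: "time_s": time; "q": joint angles; "joint_velocities": joint speeds; "effort": joint torques, N m; "eef_pos": TCP position; "orientation": TCP orientation; "force": force on the tool from outside, world axes, zero at the start; "torque": the same for the moment, N m; "finger_gap": finger opening in mm; "finger_force": force on a finger pad.
Only numpy, scipy, OpenCV 4.12 (cv2) and the standard library are available. Lean on these libraries where they do the work, as an engineer would, in place of code of your own. Each camera call takes 0.05 s, during which the arm holds its last target. There are 200 camera calls.

## Working session

There is one attempt and no reset: what is moved stays moved. The work goes in short steps, Python scripts to look and compute and a tool call to move; the robot and the scene stay as the last step left them, time stands still between calls to the robot, and variables do not carry over. Pictures are saved under pics/ and viewed, at most 10 in all, crops included, and the job is handed in when it is done.

Besides the shell and the picture viewer there is one more tool, called after "Request:" as name(argument=value, ...), one argument or row to a line, values as JSON. play_rows: Moves the arm, as the interface text tells. Its arguments: {"type":"object","properties":{"steps":{"type":"string"},"newtons":{"type":"number"}},"required":["steps"]}

```bash
mkdir -p pics; python3 - <<'E'
from workcell import bot
import cv2
for n in ("scene","top"):
    im=bot.get_image(n); cv2.imwrite(f"pics/{n}0.png",im[:,:,::-1])
    m=bot.camera_model(n); print(n,m)
o=bot.get_obs(); print(o)
E
```

```text
scene {'intrinsics': array([[477.43575971,   0.        , 278.16135975],
       [  0.        , 477.43575971, 212.51900715],
       [  0.        ,   0.        ,   1.        ]]), 'dist': array([-0.08883379,  0.        ,  0.        ,  0.        ,  0.        ]), 'R': array([[ 0.39669307,  0.9179259 , -0.00683041],
       [ 0.75760967, -0.33159385, -0.56220379],
       [-0.51832634,  0.21784756, -0.82697052]]), 't': array([-208.76139741, -351.61505819, 1620.43803894])}
top {'intrinsics': array([[458.0455972 ,   0.        , 283.08341324],
       [  0.        , 458.0455972 , 219.38756054],
       [  0.        ,   0.        ,   1.        ]]), 'dist': array([-0.00851076,  0.        ,  0.        ,  0.        ,  0.        ]), 'R': array([[-0.01244811, -0.99969853,  0.02116346],
       [-0.99285116,  0.00984464, -0.11895232],
       [ 0.11870811, -0.0224929 , -0.99267439]]), 't': array([ -12.87198511,  587.71348044, 1506.31099724])}
{'time_s': 0.1, 'q': array([-1.17787092,  0.32175121, -0.07008405,  1.45156426,  0.0225914 ,
        1.37080235, -0.05688686]), 'joint_velocities': array([-0.00148191,  0.00051562,  0.00097744, -0.00432268, -0.0007615 ,
        0.00052187,  0.0003945 ]), 'effort': array([-8.60377913e-04, -4.94882834e+01, -3.84511398e-01, -3.15209126e+01,
        1.31796714e-02,  7.46266160e-03, -1.16734680e-05]), 'eef_pos': array([240.25093817, 603.44500757, 230.32569577]), 'orientation': array([ 1.88262967e-01,  9.82118272e-01, -8.60697928e-04, -1.21301351e-04]), 'force': array([-1.05310501,  0.29780978, -0.07209727]), 'torque': array([-0.04900819, -0.02039385, -0.00153997]), 'finger_force': 0.0, 'finger_gap': 85.48678731687725}
```

View pics/top0.png

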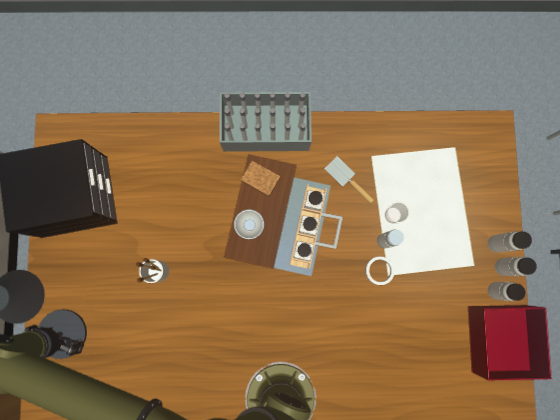

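View pics/scene0.png

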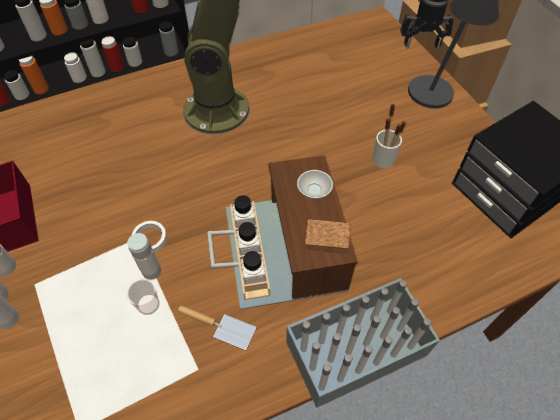

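The top view shows the caps at about (316,198), (310,224) and (304,251), with the handle bar near column 337. The rack lies to their left (+y). The scene view has the caps at about (243,204), (247,231) and (252,261). I'll measure these next.

```bash
cat > h.py <<'E'
import cv2, numpy as np
from workcell import bot
def ray(n,uv):
    m=bot.camera_model(n)
    p=cv2.undistortPoints(np.array([[uv]],float),m["intrinsics"],m["dist"])[0,0]
    R=np.array(m["R"]);return -R.T@m["t"], R.T@np.array([p[0],p[1],1])
def plane(n,uv,z):
    c,d=ray(n,uv); return c+d*(z-c[2])/d[2]
def tri(a,b):
    (c1,d1),(c2,d2)=ray("scene",a),ray("top",b)
    s=np.linalg.lstsq(np.c_[d1,-d2],c2-c1,rcond=None)[0]
    p,q=c1+s[0]*d1,c2+s[1]*d2; return (p+q)/2,np.linalg.norm(p-q)
def blobs(im,x0,y0,x1,y1,th=45,amin=60):
    m=(im.max(2)<th).astype(np.uint8); k=np.zeros_like(m);k[y0:y1,x0:x1]=m[y0:y1,x0:x1]
    n,l,s,c=cv2.connectedComponentsWithStats(k)
    return [(c[i].round(1),s[i]) for i in range(1,n) if s[i][4]>=amin]
E
python3 - <<'E'
from h import *
t=cv2.imread("pics/top0.png");s=cv2.imread("pics/scene0.png")
B=blobs(t,285,180,330,265);S=blobs(s,230,190,268,275)
for b in B: print("top",b,plane("top",b[0],116).round(1))
for b in S: print("scene",b,plane("scene",b[0],112).round(1))
for b in [(343,217),(337,248)]: print("bar",plane("top",b,51).round(1))
for n,uv,z in [("spray",(398,232),160),("pot",(152,270),100),("dish",(249,224),200),("block",(261,177),198),("roofcorner",(296,163),170),("roofcorner",(273,270),170),("knife",(340,170),5)]: print(n,plane("top",uv,z).round(0))
v=np.hstack([cv2.resize(t[170:280,220:420],None,fx=3,fy=3,interpolation=2)]);cv2.imwrite("pics/c1.png",v)
E
```

```text
scene (array([242.3, 204.1]), array([235, 196,  16,  17, 221], dtype=int32)) [481.5 -83.  112. ]
scene (array([246.6, 231. ]), array([239, 223,  17,  18, 204], dtype=int32)) [ 564.2 -103.   112. ]
scene (array([252. , 265.8]), array([244, 260,  17,  10,  71], dtype=int32)) [ 662.2 -127.1  112. ]
bar [ 591.7 -219.5   51. ]
bar [ 488.4 -196.7   51. ]
spray [ 530. -372.  160.]
pot [423. 399. 100.]
dish [555.  87. 200.]
block [698.  50. 198.]
roofcorner [748. -59. 170.]
roofcorner [417.  16. 170.]
knife [ 763. -221.    5.]
```

View pics/c1.png

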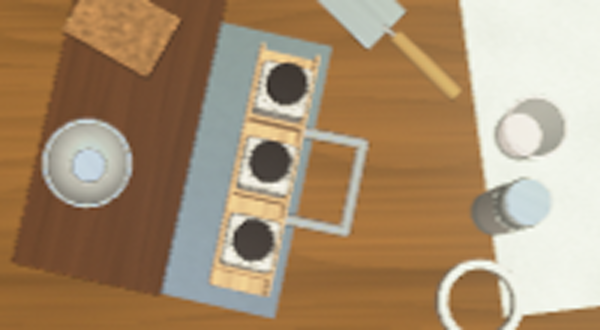

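The crop shows the cap tops at about (287,84), (271,162) and (253,240), and the handle bar runs from (365,142) to (349,234). I'll refine the cap positions using a higher threshold.

```bash
python3 - <<'E'
from h import *
t=cv2.imread("pics/top0.png");s=cv2.imread("pics/scene0.png")
P=[]
for b in blobs(t,296,185,326,262,85): p=plane("top",b[0],121);P.append(p);print("top",b,p.round(1))
for b in blobs(s,230,190,268,275,70): print("scene",b,plane("scene",b[0],113).round(1))
for uv in [(220+365/3,170+142/3),(220+349/3,170+234/3)]: print("bar",plane("top",uv,57).round(1))
P=sorted(P,key=lambda p:p[0]); d=P[-1]-P[0];print(np.linalg.norm(d)/2,np.arctan2(d[1],d[0]))
E
```

```text
top (array([315.1, 197.3]), array([309, 191,  13,  13, 135], dtype=int32)) [ 647.4 -120.9  121. ]
top (array([309.6, 223.3]), array([304, 217,  13,  13, 126], dtype=int32)) [ 563.9 -101.6  121. ]
top (array([303.9, 249.5]), array([298, 244,  13,  12, 123], dtype=int32)) [480.9 -82.  121. ]
scene (array([242.3, 204.1]), array([235, 196,  16,  18, 233], dtype=int32)) [482.2 -83.2 113. ]
scene (array([246.7, 231.1]), array([239, 222,  17,  19, 256], dtype=int32)) [ 565.2 -103.   113. ]
scene (array([251.8, 260.3]), array([244, 251,  17,  20, 269], dtype=int32)) [ 648.5 -122.1  113. ]
bar [ 589.9 -214.1   57. ]
bar [ 488.1 -193.6   57. ]
85.48966745546886 -0.22931707142694344
```

The two views agree: the caps are near (481.5,-82.5), (564.5,-102.5) and (648,-121.5), spaced 85.5 mm apart. I'll lift and travel to the middle cap.

Request:
play_rows(
  steps="0 0 -0.04 0 0 0 0.45;0 0 -0.04 0 0 0 0.45;-0.035 -0.0335 0 0 0 0 0.45;-0.035 -0.0335 0 0 0 0 0.45;-0.035 -0.0335 0 0 0 0 0.45;-0.035 -0.0335 0 0 0 0 0.45;-0.035 -0.0335 0 0 0 0 0.45;-0.035 -0.0335 0 0 0 0 0.45;-0.035 -0.0335 0 0 0 0 0.45;-0.035 -0.0335 0 0 0 0 0.45;-0.035 -0.0335 0 0 0 0 0.45;-0.035 -0.0335 0 0 0 0 0.45",
  newtons=60,
)

```text
time_s: 1.6
eef_pos: [442.0, 161.6, 311.1]
orientation: [0.188, 0.982, -0.0, -0.0]
force: [0.3, 0.2, 1.0]
finger_gap: 62.1
finger_force: 0.0
```

Request:
play_rows(
  steps="-0.035 -0.0335 0 0 0 0 0.45;-0.035 -0.0335 0 0 0 0 0.45;-0.035 -0.0335 0 0 0 0 0.45;-0.035 -0.0335 0 0 0 0 0.45;-0.035 -0.0335 0 0 0 0 0.45;-0.035 -0.0335 0 0 0 0 0.45;0 0 0 0 0 0.18 0.45;0 0 0 0 0 0.18 0.45;0 0 0 0 0 0.18 0.45;0 0 0 0 0 0 0.45",
)

```text
time_s: 2.85
eef_pos: [562.3, -101.1, 310.9]
orientation: [0.443, 0.897, -0.0, -0.0]
force: [0.3, -0.0, -0.4]
finger_gap: 61.8
finger_force: 0.0
```

```bash
cat >> h.py <<'E'
from scipy.spatial.transform import Rotation as Ro
def st(tgt=None):
    o=bot.get_obs();R=Ro.from_quat(o["orientation"])
    print("t",round(o["time_s"],2),"pos",o["eef_pos"].round(1),"q",o["q"].round(2),"gap",round(o["finger_gap"],1),"F",o["force"].round(1),"T",o["torque"].round(2))
    print("tool x",R.as_matrix()[:,0].round(3),"z",R.as_matrix()[:,2].round(3))
    if tgt is not None: print("shift in tool axes, mm",R.inv().apply(np.array(tgt)-o["eef_pos"]).round(1))
E
python3 -c "
from h import *
st([564.5,-102.5,180])"
```

```text
t 2.85 pos [ 562.3 -101.1  310.9] q [-0.48  0.14  0.69  1.55 -0.09  1.49  0.86] gap 61.8 F [ 0.3 -0.  -0.4] T [-0.03  0.01  0.03]
tool x [-0.608  0.794  0.   ] z [-0.001 -0.    -1.   ]
shift in tool axes, mm [ -2.5   1.  130.9]
```

Request:
play_rows(
  steps="-0.0025 0.001 0.05 0 0 0 0.45;0 0 0.05 0 0 0 0.45;0 0 0.05 0 0 0 0.45;0 0 0.04 0 0 0 0.45;0 0 0.028 0 0 0 0.45;0 0 0 0 0 0 0.45;0 0 0 0 0 0 -0.2;0 0 0 0 0 0 -0.2;0 0 0 0 0 0 -0.2;0 0 0 0 0 0 -0.2",
  newtons=60,
)

```text
time_s: 4.1
eef_pos: [566.3, -102.4, 94.9]
orientation: [0.443, 0.896, 0.001, 0.001]
force: [0.4, 1.3, 5.8]
finger_gap: 42.5
finger_force: 61.4
```

```bash
python3 -c "
from h import *
st([564.5,-102.5,93])"
```

```text
t 4.1 pos [ 566.3 -102.4   94.9] q [-0.43  0.31  0.66  1.82 -0.21  1.08  0.96] gap 42.5 F [0.4 1.3 5.8] T [ 0.14 -0.22  0.02]
tool x [-0.607  0.795 -0.002] z [ 0.003  0.    -1.   ]
shift in tool axes, mm [ 1.  -1.5  1.8]
```

Request:
play_rows(
  steps="0 0 0 0 0 0.06 -0.2;0 0 0 0 0 0.06 -0.2;0 0 0 0 0 0.06 -0.2;0 0 0 0 0 0 -0.2",
)

```text
time_s: 4.6
eef_pos: [565.8, -102.1, 94.6]
orientation: [0.521, 0.853, 0.0, 0.001]
force: [-0.3, 0.5, 6.2]
finger_gap: 42.4
finger_force: 62.1
```

```bash
python3 -c "
from h import *
st()"
```

```text
t 4.6 pos [ 565.8 -102.1   94.6] q [-0.45  0.32  0.69  1.82 -0.23  1.08  0.79] gap 42.4 F [-0.3  0.5  6.2] T [0.22 0.03 0.42]
tool x [-0.457  0.89  -0.001] z [ 0.002 -0.    -1.   ]
```

Request:
play_rows(
  steps="0 0 0 0 0 0.06 -0.2;0 0 0 0 0 0.06 -0.2;0 0 0 0 0 0 -0.2",
)

```text
time_s: 4.97
eef_pos: [566.3, -103.2, 94.6]
orientation: [0.571, 0.821, 0.0, 0.002]
force: [2.0, -2.2, 5.4]
finger_gap: 42.6
finger_force: 62.1
```

```bash
python3 -c "
from h import *
st()"
```

```text
t 4.97 pos [ 566.3 -103.2   94.6] q [-0.47  0.32  0.71  1.83 -0.23  1.08  0.68] gap 42.6 F [ 2.  -2.2  5.4] T [-0.38 -0.38  1.23]
tool x [-0.349  0.937 -0.003] z [ 0.003 -0.002 -1.   ]
```

The middle cap reached 1.2 N m after less than 0.3 rad, so it is tight. I'll release it and lift.

Request:
play_rows(
  steps="0 0 0 0 0 0 0.45;0 0 0 0 0 0 0.45;0 0 -0.03 0 0 0 0.45;0 0 -0.035 0 0 0 0.45;0 0 0 0 0 0 0.45",
)

```text
time_s: 5.6
eef_pos: [566.1, -103.0, 160.6]
orientation: [0.573, 0.82, 0.001, 0.002]
force: [-0.4, -0.2, -0.7]
finger_gap: 61.8
finger_force: 0.0
```

```bash
python3 -c "
from h import *
st([481.7,-82.8,93])"
```

```text
t 5.6 pos [ 566.1 -103.   160.6] q [-0.5   0.25  0.73  1.76 -0.18  1.2   0.63] gap 61.8 F [-0.4 -0.2 -0.7] T [-0.02  0.02 -0.03]
tool x [-0.344  0.939 -0.001] z [ 0.004  0.001 -1.   ]
shift in tool axes, mm [ 48.  -72.6  67.3]
```

Request:
play_rows(
  steps="0.024 -0.0363 0 0 0 0 0.45;0.024 -0.0363 0 0 0 0 0.45;0 0 0 0 0 0 0.45;0 0 0.035 0 0 0 0.45;0 0 0.032 0 0 0 0.45;0 0 0 0 0 0 0.45;0 0 0 0 0 0 -0.2;0 0 0 0 0 0 -0.2;0 0 0 0 0 0 -0.2;0 0 0 0 0 0 -0.2",
)

```text
time_s: 6.85
eef_pos: [481.4, -82.4, 92.4]
orientation: [0.572, 0.82, 0.001, 0.001]
force: [2.0, -0.5, 2.8]
finger_gap: 42.5
finger_force: 61.4
```

Request:
play_rows(
  steps="0 0 0 0 0 0.06 -0.2;0 0 0 0 0 0.06 -0.2;0 0 0 0 0 0.06 -0.2;0 0 0 0 0 0.06 -0.2;0 0 0 0 0 0 -0.2",
)

```text
time_s: 7.48
eef_pos: [480.7, -82.9, 92.2]
orientation: [0.666, 0.746, 0.0, 0.001]
force: [0.2, -1.0, 6.0]
finger_gap: 42.5
finger_force: 61.7
```

```bash
python3 -c "
from h import *
st()"
```

```text
t 7.47 pos [480.7 -82.9  92.2] q [-0.6   0.11  0.76  2.03 -0.09  1.03  0.31] gap 42.5 F [ 0.2 -1.   6. ] T [-0.18  0.03 -0.04]
tool x [-0.112  0.994 -0.   ] z [ 0.001 -0.    -1.   ]
```

This cap turns freely, so it is loose. I'll keep turning it.

Request:
play_rows(
  steps="0 0 0 0 0 0.08 -0.2;0 0 0 0 0 0.08 -0.2;0 0 0 0 0 0.08 -0.2;0 0 0 0 0 0.08 -0.2;0 0 0 0 0 0 -0.2",
)

```text
time_s: 8.1
eef_pos: [480.0, -82.8, 92.0]
orientation: [0.777, 0.63, -0.0, -0.0]
force: [-0.8, -0.9, 5.7]
finger_gap: 42.4
finger_force: 62.0
```

```bash
python3 -c "
from h import *
st()"
```

```text
t 8.1 pos [480.  -82.8  92. ] q [-0.63  0.11  0.79  2.03 -0.09  1.03 -0.  ] gap 42.4 F [-0.8 -0.9  5.7] T [-0.07  0.52 -0.05]
tool x [0.206 0.979 0.   ] z [-0.  0. -1.]
```

Request:
play_rows(
  steps="0 0 0 0 0 0.08 -0.2;0 0 0 0 0 0.08 -0.2;0 0 0 0 0 0 -0.2",
)

```text
time_s: 8.48
eef_pos: [479.7, -82.6, 92.0]
orientation: [0.824, 0.566, -0.0, -0.001]
force: [-3.1, 0.3, 8.4]
finger_gap: 42.5
finger_force: 62.1
```

```bash
python3 -c "
from h import *
st()"
```

```text
t 8.47 pos [479.7 -82.6  92. ] q [-0.64  0.11  0.8   2.03 -0.09  1.03 -0.16] gap 42.5 F [-3.1  0.3  8.4] T [ 0.03  0.76 -0.1 ]
tool x [0.359 0.933 0.   ] z [-0.001  0.001 -1.   ]
```

Request:
play_rows(
  steps="0 0 0 0 0 0.08 -0.2;0 0 0 0 0 0.08 -0.2;0 0 0 0 0 0 -0.2",
)

```text
time_s: 8.85
eef_pos: [479.3, -82.0, 91.7]
orientation: [0.866, 0.501, -0.001, -0.001]
force: [-3.3, 0.2, 7.9]
finger_gap: 42.5
finger_force: 62.6
```

```bash
python3 -c "
from h import *
st()"
```

```text
t 8.85 pos [479.3 -82.   91.7] q [-0.65  0.11  0.82  2.04 -0.09  1.03 -0.32] gap 42.5 F [-3.3  0.2  7.9] T [0.06 0.72 1.21]
tool x [ 0.499  0.867 -0.001] z [-0.002 -0.    -1.   ]
```

It reached the stop (1.2 N m) after about 0.85 rad. Now the far cap.

Request:
play_rows(
  steps="0 0 0 0 0 0 0.45;0 0 0 0 0 0 0.45;0 0 -0.03 0 0 0 0.45;0 0 -0.035 0 0 0 0.45;0 0 0 0 0 0 0.45",
)

```text
time_s: 9.48
eef_pos: [481.9, -82.7, 158.6]
orientation: [0.867, 0.498, 0.002, 0.001]
force: [0.6, -0.0, -0.3]
finger_gap: 62.1
finger_force: 0.0
```

```bash
python3 -c "
from h import *
st([647.8,-121.6,93])"
```

```text
t 9.47 pos [481.9 -82.7 158.6] q [-0.69  0.01  0.82  1.96 -0.01  1.17 -0.39] gap 62.1 F [ 0.6 -0.  -0.3] T [0.07 0.01 0.03]
tool x [0.504 0.864 0.004] z [ 0.005  0.001 -1.   ]
shift in tool axes, mm [ 49.7 162.6  66.4]
```

Request:
play_rows(
  steps="0.0124 0.0406 0 0 0 0 0.45;0.0124 0.0406 0 0 0 0 0.45;0.0124 0.0406 0 0 0 0 0.45;0.0124 0.0406 0 0 0 0 0.45;0 0 0 0 0 0 0.45;0 0 0.035 0 0 0 0.45;0 0 0.031 0 0 0 0.45;0 0 0 0 0 0 0.45;0 0 0 0 0 0 -0.2;0 0 0 0 0 0 -0.2;0 0 0 0 0 0 -0.2;0 0 0 0 0 0 -0.2",
)

```text
time_s: 10.98
eef_pos: [646.2, -121.8, 91.7]
orientation: [0.867, 0.498, 0.001, 0.001]
force: [0.1, -0.6, 4.4]
finger_gap: 42.5
finger_force: 61.2
```

Request:
play_rows(
  steps="0 0 0 0 0 0.06 -0.2;0 0 0 0 0 0.06 -0.2;0 0 0 0 0 0.06 -0.2;0 0 0 0 0 0.06 -0.2;0 0 0 0 0 0 -0.2",
)

```text
time_s: 11.6
eef_pos: [645.2, -121.6, 91.6]
orientation: [0.921, 0.39, 0.0, -0.0]
force: [-1.5, -0.0, 7.3]
finger_gap: 42.7
finger_force: 61.8
```

```bash
python3 -c "
from h import *
st()"
```

```text
t 11.6 pos [ 645.2 -121.6   91.6] q [-0.47  0.55  0.83  1.62 -0.44  1.17 -0.31] gap 42.7 F [-1.5 -0.   7.3] T [ 0.14  0.64 -0.05]
tool x [0.695 0.719 0.   ] z [-0.     0.001 -1.   ]
```

This one is loose too. I'll continue turning.

Request:
play_rows(
  steps="0 0 0 0 0 0.08 -0.2;0 0 0 0 0 0.08 -0.2;0 0 0 0 0 0.08 -0.2;0 0 0 0 0 0 -0.2",
)

```text
time_s: 12.1
eef_pos: [644.9, -120.9, 91.5]
orientation: [0.961, 0.278, -0.0, -0.001]
force: [-3.9, 1.7, 8.4]
finger_gap: 42.5
finger_force: 61.9
```

```bash
python3 -c "
from h import *
st()"
```

```text
t 12.1 pos [ 644.9 -120.9   91.5] q [-0.51  0.57  0.88  1.62 -0.47  1.18 -0.52] gap 42.5 F [-3.9  1.7  8.4] T [0.4  0.87 0.01]
tool x [ 0.846  0.533 -0.   ] z [-0.001  0.002 -1.   ]
```

Request:
play_rows(
  steps="0 0 0 0 0 0.08 -0.2;0 0 0 0 0 0.08 -0.2;0 0 0 0 0 0 -0.2",
)

```text
time_s: 12.48
eef_pos: [645.0, -120.5, 91.6]
orientation: [0.98, 0.2, -0.0, -0.001]
force: [-4.2, 2.7, 8.2]
finger_gap: 42.5
finger_force: 62.0
```

```bash
python3 -c "
from h import *
st()"
```

```text
t 12.47 pos [ 645.  -120.5   91.6] q [-0.53  0.59  0.92  1.62 -0.5   1.19 -0.67] gap 42.5 F [-4.2  2.7  8.2] T [ 0.61  0.91 -0.04]
tool x [ 0.92   0.392 -0.   ] z [-0.001  0.002 -1.   ]
```

Request:
play_rows(
  steps="0 0 0 0 0 0.08 -0.2;0 0 0 0 0 0.08 -0.2;0 0 0 0 0 0 -0.2",
)

```text
time_s: 12.85
eef_pos: [645.0, -120.0, 91.6]
orientation: [0.993, 0.121, -0.0, -0.002]
force: [-4.3, 2.7, 9.2]
finger_gap: 42.4
finger_force: 62.1
```

```bash
python3 -c "
from h import *
st()"
```

```text
t 12.85 pos [ 645.  -120.    91.6] q [-0.55  0.6   0.95  1.62 -0.52  1.2  -0.81] gap 42.4 F [-4.3  2.7  9.2] T [ 0.82  0.96 -0.  ]
tool x [ 0.971  0.241 -0.   ] z [-0.001  0.003 -1.   ]
```

Request:
play_rows(
  steps="0 0 0 0 0 0.08 -0.2;0 0 0 0 0 0.08 -0.2;0 0 0 0 0 0 -0.2",
)

```text
time_s: 13.22
eef_pos: [645.1, -119.5, 91.7]
orientation: [0.999, 0.042, -0.0, -0.002]
force: [-4.6, 5.2, 9.5]
finger_gap: 42.4
finger_force: 62.1
```

```bash
python3 -c "
from h import *
st()"
```

```text
t 13.22 pos [ 645.1 -119.5   91.7] q [-0.57  0.62  0.99  1.62 -0.55  1.21 -0.95] gap 42.4 F [-4.6  5.2  9.5] T [ 0.98  0.97 -0.07]
tool x [ 0.997  0.083 -0.001] z [-0.001  0.004 -1.   ]
```

Request:
play_rows(
  steps="0 0 0 0 0 0.08 -0.2;0 0 0 0 0 0.08 -0.2;0 0 0 0 0 0 -0.2",
)

```text
time_s: 13.6
eef_pos: [645.3, -119.4, 91.7]
orientation: [0.999, -0.038, -0.001, -0.002]
force: [-5.4, 3.9, 10.0]
finger_gap: 42.3
finger_force: 62.2
```

```bash
python3 -c "
from h import *
st()"
```

```text
t 13.6 pos [ 645.3 -119.4   91.7] q [-0.59  0.63  1.02  1.62 -0.57  1.22 -1.09] gap 42.3 F [-5.4  3.9 10. ] T [ 0.98  0.88 -0.03]
tool x [ 0.997 -0.077 -0.001] z [-0.001  0.004 -1.   ]
```

Request:
play_rows(
  steps="0 0 0 0 0 0.08 -0.2;0 0 0 0 0 0.08 -0.2;0 0 0 0 0 0 -0.2",
)

```text
time_s: 13.98
eef_pos: [645.5, -118.8, 91.6]
orientation: [0.993, -0.116, -0.001, -0.002]
force: [-4.3, 4.2, 9.0]
finger_gap: 42.3
finger_force: 62.4
```

```bash
python3 -c "
from h import *
st()"
```

```text
t 13.97 pos [ 645.5 -118.8   91.6] q [-0.6   0.65  1.05  1.62 -0.6   1.23 -1.23] gap 42.3 F [-4.3  4.2  9. ] T [0.84 0.84 1.07]
tool x [ 0.973 -0.23  -0.002] z [-0.001  0.003 -1.   ]
```

All three caps are home: the far one hit its stop after about 1.25 rad. I'll release, lift, turn back by π/2 and close the fingers.

Request:
play_rows(
  steps="0 0 0 0 0 0 0.45;0 0 0 0 0 0 0.45;0 0 -0.03 0 0 0 0.45;0 0 -0.04 0 0 0 0.45;0 0 0 0 0 -0.1745 0.45;0 0 0 0 0 -0.1745 0.45;0 0 0 0 0 -0.1745 0.45;0 0 0 0 0 -0.1745 -1;0 0 0 0 0 -0.1745 -1;0 0 0 0 0 -0.1745 -1;0 0 0 0 0 -0.1745 -1;0 0 0 0 0 -0.1745 -1",
)

```text
time_s: 15.48
eef_pos: [645.1, -122.0, 160.0]
orientation: [0.836, 0.549, -0.0, 0.0]
force: [-1.5, 0.0, -0.1]
finger_gap: -0.1
finger_force: 0.0
```

Request:
play_rows(
  steps="0 0 0 0 0 -0.1745 -1;0 0 0 0 0 0 -1",
)

```text
time_s: 15.72
eef_pos: [645.2, -122.0, 160.2]
orientation: [0.787, 0.617, 0.0, -0.0]
force: [-0.2, -0.2, -0.4]
finger_gap: 0.1
finger_force: 0.0
```

```bash
python3 - <<'E'
from h import *
st([533.8,-234,160])
t=bot.get_image("top");s=bot.get_image("scene")
a=cv2.resize(t[170:280,220:420],None,fx=2.5,fy=2.5)[:, :400];b=cv2.resize(s[170:310,190:350],None,fx=2.5,fy=2.5)[:275*2]
b=cv2.resize(b,(400,350));a=cv2.resize(a,(400,350))
cv2.imwrite("pics/c2.png",np.hstack([a,b])[:,:,::-1])
E
```

```text
t 15.72 pos [ 645.2 -122.   160.2] q [-0.43  0.46  0.77  1.55 -0.33  1.27  0.15] gap 0.1 F [-0.2 -0.2 -0.4] T [-0.02 -0.02 -0.02]
tool x [0.238 0.971 0.   ] z [ 0.  0. -1.]
shift in tool axes, mm [-1.353e+02 -8.150e+01  1.000e-01]
```

View pics/c2.png

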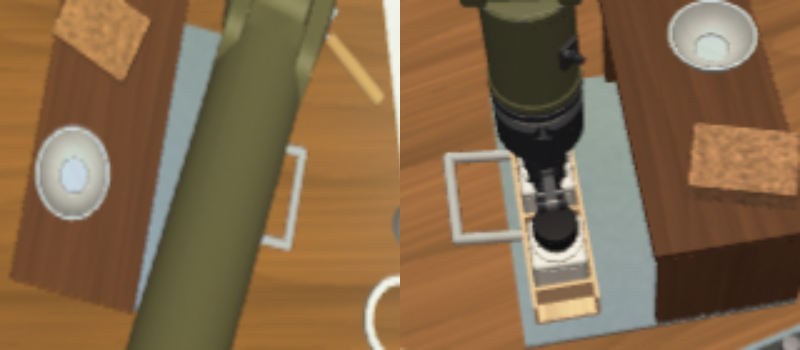

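The tray is still out with the bottles upright. The arm hides the middle cap in the top view and the handle bar is clear. I'll move in front of the bar and down.

Request:
play_rows(
  steps="-0.034 -0.0204 0 0 0 0 -1;-0.034 -0.0204 0 0 0 0 -1;-0.034 -0.0204 0 0 0 0 -1;-0.034 -0.0204 0 0 0 0 -1;0 0 0 0 0 0 -1;0 0 0.04 0 0 0 -1;0 0 0.04 0 0 0 -1;0 0 0.042 0 0 0 -1;0 0 0 0 0 0 -1",
)

```text
time_s: 16.95
eef_pos: [532.0, -232.7, 35.3]
orientation: [0.786, 0.618, -0.002, -0.003]
force: [-0.9, -0.1, 0.3]
finger_gap: 0.1
finger_force: 0.0
```

Request:
play_rows(
  steps="0.01 0 0 0 0 0 -1;0.01 0 0 0 0 0 -1;0.01 0 0 0 0 0 -1;0.01 0 0 0 0 0 -1;0 0 0 0 0 0 -1",
)

```text
time_s: 17.58
eef_pos: [544.2, -193.6, 38.5]
orientation: [0.785, 0.619, 0.001, -0.001]
force: [0.1, -0.6, 0.7]
finger_gap: -0.0
finger_force: 0.0
```

```bash
python3 - <<'E'
from h import *
st()
s=bot.get_image("scene")
cv2.imwrite("pics/c3.png",cv2.resize(s[150:310,150:360],None,fx=3,fy=3)[:,:,::-1])
E
```

```text
t 17.57 pos [ 544.2 -193.6   38.5] q [-0.35  0.43  0.78  1.86 -0.36  1.    0.35] gap -0.0 F [ 0.1 -0.6  0.7] T [-0.02  0.01  0.02]
tool x [0.233 0.972 0.002] z [ 0.001  0.002 -1.   ]
```

View pics/c3.png

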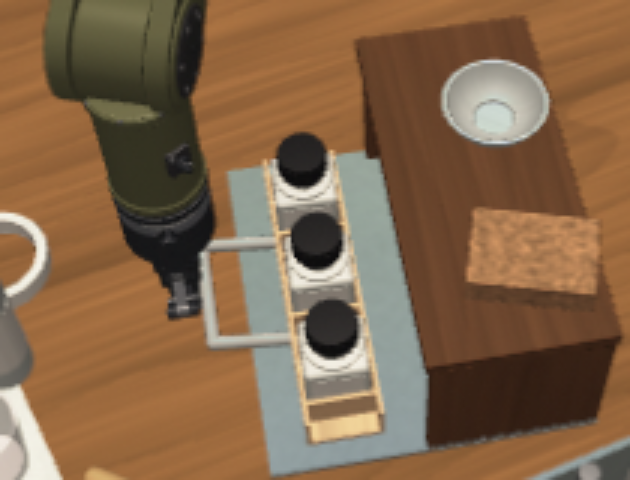

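The fingers are outside the bar at about (185,305) and touching it, with the bottles upright. I'll keep pushing.

Request:
play_rows(
  steps="0.012 0 0 0 0 0 -1;0.012 0 0 0 0 0 -1;0.012 0 0 0 0 0 -1;0.012 0 0 0 0 0 -1;0.012 0 0 0 0 0 -1;0.012 0 0 0 0 0 -1;0 0 0 0 0 0 -1",
)

```text
time_s: 18.5
eef_pos: [561.8, -122.5, 38.2]
orientation: [0.785, 0.619, 0.001, -0.0]
force: [-0.3, 0.3, 0.1]
finger_gap: -0.4
finger_force: 0.0
```

```bash
python3 - <<'E'
from h import *
st([544.2+91*.2273,-193.6+91*.974,38])
s=bot.get_image("scene")
cv2.imwrite("pics/c4.png",cv2.resize(s[150:310,150:360],None,fx=3,fy=3)[:,:,::-1])
E
```

```text
t 18.5 pos [ 561.8 -122.5   38.2] q [-0.47  0.42  0.77  1.87 -0.35  0.99  0.21] gap -0.4 F [-0.3  0.3  0.1] T [0.01 0.01 0.02]
tool x [0.232 0.973 0.002] z [ 0.002  0.002 -1.   ]
shift in tool axes, mm [17.8 -1.1  0.2]
```

View pics/c4.png

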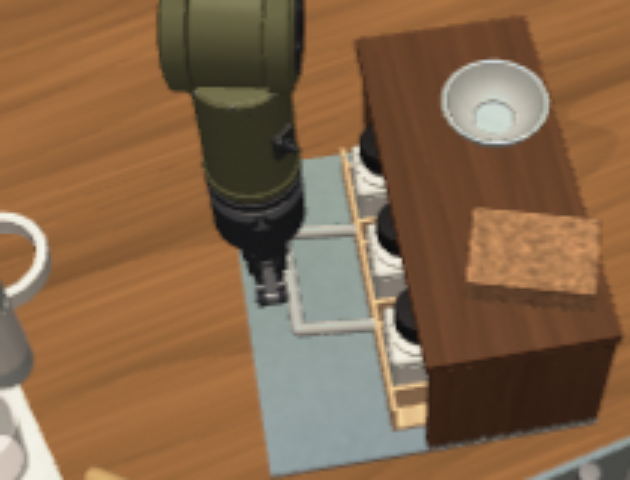

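The tray slides in evenly with the bottles upright, and there is about 18-25 mm left to go.

Request:
play_rows(
  steps="0.007 0 0 0 0 0 -1;0.007 0 0 0 0 0 -1;0.005 0 0 0 0 0 -1;0 0 0 0 0 0 -1",
)

```text
time_s: 19.05
eef_pos: [565.5, -106.1, 38.4]
orientation: [0.786, 0.619, 0.001, -0.0]
force: [-0.0, -0.0, 0.3]
finger_gap: 0.2
finger_force: 0.3
```

```bash
python3 -c "
from h import *
st()"
```

```text
t 19.05 pos [ 565.5 -106.1   38.4] q [-0.5   0.42  0.76  1.87 -0.34  0.99  0.18] gap 0.2 F [-0.  -0.   0.3] T [-0.14 -0.01 -0.05]
tool x [0.234 0.972 0.001] z [ 0.001  0.001 -1.   ]
```

Request:
play_rows(
  steps="0.004 0 0 0 0 0 -1;0.003 0 0 0 0 0 -1;0 0 0 0 0 0 -1",
)

```text
time_s: 19.42
eef_pos: [566.4, -101.8, 38.4]
orientation: [0.786, 0.618, -0.001, 0.001]
force: [-0.2, -5.6, -0.2]
finger_gap: -0.0
finger_force: 2.6
```

```bash
python3 -c "
from h import *
st()"
```

```text
t 19.43 pos [ 566.4 -101.8   38.4] q [-0.51  0.42  0.76  1.87 -0.34  0.99  0.17] gap -0.0 F [-0.2 -5.6 -0.2] T [-1.07  0.1  -0.04]
tool x [ 0.236  0.972 -0.002] z [ 0.    -0.002 -1.   ]
```

Resistance is rising. I'll push a little more to confirm the stop.

Request:
play_rows(
  steps="0.003 0 0 0 0 0 -1;0.003 0 0 0 0 0 -1;0 0 0 0 0 0 -1;0 0 0 0 0 0 -1",
)

```text
time_s: 19.92
eef_pos: [566.4, -101.6, 38.5]
orientation: [0.787, 0.617, -0.003, 0.003]
force: [-1.9, -14.4, 1.5]
finger_gap: 0.1
finger_force: 7.4
```

```bash
python3 -c "
from h import *
st()"
```

```text
t 19.93 pos [ 566.4 -101.6   38.5] q [-0.51  0.42  0.77  1.87 -0.34  0.99  0.16] gap 0.1 F [ -1.9 -14.4   1.5] T [-3.05  0.58 -0.03]
tool x [ 0.24   0.971 -0.008] z [-0.001 -0.008 -1.   ]
```

The tool stalls at 14 N where the stop was expected. I'll back off and check.

Request:
play_rows(
  steps="-0.02 0 0 0 0 0 -1;-0.03 0 0 0 0 0 -1;-0.04 0 0 0 0 0 -1;0 0 -0.05 0 0 0 -1;0 0 -0.05 0 0 0 -1;-0.05 0 -0.03 0 0 0 -1;-0.05 0 0 0 0 0 -1;0 0 0 0 0 0 -1;0 0 0 0 0 0 -1",
)

```text
time_s: 21.05
eef_pos: [523.4, -277.8, 167.9]
orientation: [0.786, 0.619, 0.001, -0.001]
force: [0.8, 0.5, 0.1]
finger_gap: 0.2
finger_force: 0.0
```

```bash
python3 - <<'E'
from h import *
st()
t=bot.get_image("top");s=bot.get_image("scene")
a=cv2.resize(t[150:290,220:360],(400,400));b=cv2.resize(s[160:320,200:360],(400,400))
cv2.imwrite("pics/c5.png",np.hstack([a,b])[:,:,::-1])
E
```

```text
t 21.05 pos [ 523.4 -277.8  167.9] q [-0.29  0.32  0.89  1.71 -0.26  1.24  0.42] gap 0.2 F [0.8 0.5 0.1] T [ 0.04 -0.08 -0.04]
tool x [0.235 0.972 0.002] z [-0.     0.002 -1.   ]
```

View pics/c5.png

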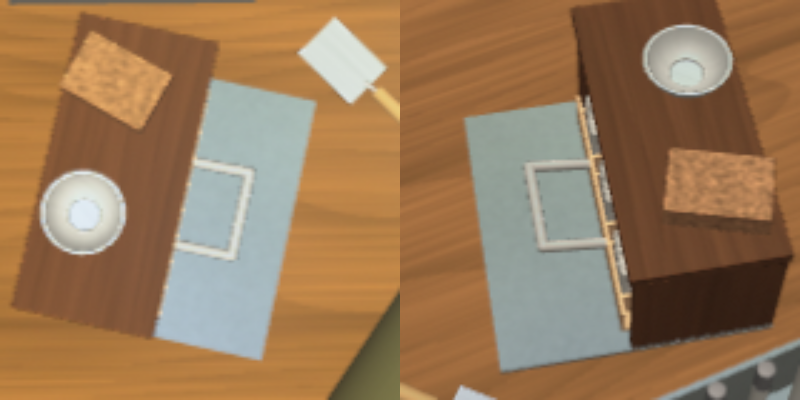

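The tray's front wall is now flush at the rack's open face, the handle bar at (242,213) has about the expected 67 mm showing, and the block and dish have not moved. The robot is clear of everything, so I'll hand in.

```bash
python3 -c "
from workcell import bot
print(bot.hand_in())"
```

```text
the job is handed in; nothing more can be done
None
```

The near and far caps were loose and are now screwed home, the middle one was already tight, the tray is pushed in to its stop, and the job was handed in at about 21 s; hand-in gave no verdict.

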